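# Vent the instrument steriliser and hold its lid open

## Robot

A 6-joint arm with a two-finger parallel gripper is mounted at the origin on the work surface. World frame = base frame: x ahead of the robot, y to its left, z up, the work surface at z = 0. Lengths are in m, angles in degrees, forces in N, time in s.
With the tool pointing down it reaches from about 0.325 to 0.85 m from the base axis. Payload 15.5 kg.
Tool frame: the origin (TCP) lies at the very end of the fingers, on their centre line; the grasp point (between the pads) lies arm.grip_depth behind it (arm.grip_depth is the distance from the TCP to the grasp point, in m); z points along the fingers, y is the line along which they close (so a half turn about z gives the same grasp; the last joint's range is limited). The gripper opens to 91 mm and grips with 3 to 60 N. Pads are 32 mm wide; open, the fingers measure 118 mm over their backs; the gripper's body (76 mm by 178 mm) begins 60 mm behind the grasp point.
Start: joints at [-70.846, 28.281, 77.091, -0, 74.628, -5.472], TCP at [0.26, -0.568, 0.214] pointing down, gripper open.
Joint ranges: [-166.48, 166.48], [-47.26, 123.95], [12.59, 153.08], [-70.14, 250.14], [6.76, 159.57], [-176.63, 176.63]. Speed limits (degrees/s): [108.29, 108.29, 147.25, 172.46, 172.46, 172.46].

## Interface

Orientations are given as a 3x3 rotation matrix whose columns are the frame's x, y, z axes.
In Python, from rig import arm gives the robot as it stands. Calls block until the motion is done:
- arm.move_to(position, orientation): joint-space move of the TCP to a pose.
- arm.move_l(position, orientation=None, feed=0.15): straight line of the TCP; orientation=None keeps the orientation; feed is the mean speed in m/s.
- arm.move_joints(angles): joint-space move.
- arm.grip(opening): finger opening in m; the grip force is fixed at half the most; returns when the fingers have stopped.
- arm.sleep(seconds).
- arm.solve_ik(position, orientation): joint angles nearest the present ones, or None.
- arm.snapshot(name): name is "scene" or "top" or "wrist"; returns the picture (384x512x3 uint8, red, green, blue); there is no depth.
- arm.get_calibration(name): a dict with "intrinsics" (3x3 intrinsics, pixels), "cam_to_world" (4x4, takes a point from camera to world coordinates). Camera axes: x right, y down, z forward; pixel columns grow to the right and rows downward; lengths in m; the calibration is good to about 2 mm. A picture is of the moment at which its call begins: read the wrist's pose just before it. get_calibration takes no time and is no camera call; for the wrist camera it gives the pose at the moment of the call.
A pose or a line that the arm cannot do raises arm.Unreachable and nothing moves.
- arm.sign_off(): hands the job in; it is judged then, once.
Readings, each from a call of its own:
- arm.current_t(): time.
- arm.current_joint_positions(): joint angles.
- arm.current_dq(): joint speeds.
- arm.current_tau(): joint torques, N m.
- arm.current_ee_pos(): TCP position.
- arm.current_tool_rot(): TCP orientation.
- arm.current_force(): force on the tool from outside, world axes, zero at the start.
- arm.current_torque(): the same for the moment, N m.
- arm.current_width(): finger opening in m.
- arm.current_grasp_force(): force on a finger pad.
Only numpy, scipy, OpenCV 4.12 (cv2) and the standard library are available. Lean on these libraries where they do the work, as an engineer would, in place of code of your own. Each camera call takes 0.05 s, during which the arm holds its last target. There are 200 camera calls.

## Task

Turn the steriliser's vent handwheel anticlockwise (seen from above) until the pointer on its rim lines up with the index bar on the deck, and only then lift the lid by its handle and hold it open at 45 degrees, so that the vet can pick out instruments. The lid falls shut if let go, so finish while still holding it with the gripper, still, at that angle. Leave the vent as set and everything else on the bench where it stands.

Things in the scene. Friction and masses are not known exactly. Their poses are not given: they have to be found in the camera images.
- steriliser: Fixed stainless bench steriliser, 220 (x) by 420 (y) by 110 mm high without lid. Origin on the bench under the centre of its chamber (220 by 260 mm, y -130 to 130); its own x points away from the front to the hinge side, z up. To the chamber's -y side lies the valve deck, a closed block 220 by 160 mm (y -290 to -130), top also at 110 mm. Its yaw varies up to 0.2 rad either way.
- lid (a joint): Lid angle in rad: 0 shut, growing as its front edge rises; stop at 1.3; 45 degrees is 0.785. Lid: steel plate 224 by 264 mm, about 0.6 kg (varies by a third), top 122 mm above the bench when shut, hinged along y at the rear rim. It falls shut by its own weight from every angle.
- lid_hinge (a point): Middle of the lid's hinge line: in the steriliser's frame at x 110, y 0, z 110 mm. The axis runs along the steriliser's y.
- lid_handle (a point): Middle of the lid's handle, a round black bar 14 mm thick and 110 mm long along the steriliser's y, on a post at each end. Lid shut, it lies 195 mm in front of the hinge line and 48 mm above it (36 mm above the lid's top; the lid's front edge is 29 mm farther forward); it moves with the lid. Being round, the bar can turn between the finger pads.
- wheel (a joint): Handwheel angle in rad, growing anticlockwise seen from above; stops at 0 and 4.0. It starts between 0 and 0.5. The pointer is lined up with the index at 2.6. In the steriliser's frame the pointer's direction from the wheel's centre is (joint value + 0.5416) rad from +x, anticlockwise. Friction about 0.12 N m; it stays where it is left.
- wheel_center (a point): Centre of the handwheel, at the rim's mid-height, 40 mm above the deck; fixed, at x -5, y -210, z 150 mm in the steriliser's frame. Level wheel, upright axis: rim of radius 60 mm (to the tube's middle), tube 12 mm thick, hub 28 mm across, three spokes 9 mm thick in the rim's plane, one towards the pointer, the others 120 degrees to either side; the gaps between are open down to the deck (a boss 48 mm wide and 12 mm high stands on it around the axis).
- pointer_tip (a point): Tip of the wheel's pointer, a dark tab 7 mm wide sticking out of the rim to 80 mm from the wheel's axis at one spoke's end; turns with the wheel.
- index (a point): Middle of the top of the index bar, a low dark bar 26 mm long (radial), 8 mm wide, 8 mm high, on the deck straight in front of the wheel (towards the steriliser's -x), 87 mm from the wheel's axis; fixed.
- vial_deck: Bystander: amber vial 24 mm across, 45 mm high, on the rear outer corner of the valve deck. Origin at its underside.
- vial_front: Bystander: amber vial 32 mm across, 65 mm high, on the bench in front of the valve deck. Origin at its underside.
- forceps: Bystander: steel forceps 130 mm long lying flat on the bench in front of the chamber, 7 mm high. Origin at its joint, on the bench.
- bowl: Bystander: steel bowl 100 mm across, 45 mm high, beside the chamber's +y side. Origin at its underside.
- jar: Bystander: white jar 68 mm across, 85 mm high, on the bench behind the valve deck. Origin at its underside.
- flask: Bystander: steel flask 72 mm across, 230 mm high, on the bench to the left. Origin at its underside.
- glove_box: Bystander: cardboard box 230 by 120 by 75 mm on the bench to the right. Origin at its underside.

How it is judged:
By the outcome, as a careful person would: the job done as asked, in the order asked, and still so for the second after the job is handed in, while the arm keeps its last pose, push and grip.
It also fails if it takes over 64 s, if anything falls off the work surface, if the arm or the gripper's body presses on something with over 40 N, if the wrist force passes 120 N, or if a joint passes its speed limit or range.

## Working session

There is one attempt and no reset: what is moved stays moved. The work goes in short steps, each a Python script; the robot and the scene stay as the last script left them, time stands still between calls to the robot, and variables do not carry over. Pictures are saved under pics/ and viewed, at most 10 in all, crops included, and the job is handed in when it is done.

```bash
mkdir -p pics; ls; python3 - <<'E'
from rig import arm
import cv2,numpy as np
for n in("top","scene"):
    p=arm.snapshot(n);cv2.imwrite(f"pics/{n}0.png",cv2.resize(p[:,:,::-1],(800,600),interpolation=cv2.INTER_CUBIC))
    c=arm.get_calibration(n);print(n,c["intrinsics"],c["cam_to_world"])
print(arm.grip_depth,arm.current_tool_rot(),arm.current_t())
E
```

```text
pics
top [[426.18323109   0.         256.53143067]
 [  0.         426.18323109 189.55325999]
 [  0.           0.           1.        ]] [[ 0.02735808 -0.98930558  0.14326896  0.42602121]
 [-0.99958629 -0.02580198  0.01270839 -0.01675103]
 [-0.00887585 -0.14355737 -0.98960219  1.34301989]
 [ 0.          0.          0.          1.        ]]
scene [[419.05236421   0.         259.62666714]
 [  0.         419.05236421 188.34428505]
 [  0.           0.           1.        ]] [[ 0.79519492  0.39234794 -0.46230741  1.15468572]
 [ 0.60630991 -0.52368576  0.59844927 -0.75380832]
 [-0.00730347 -0.75618538 -0.65431669  0.95792773]
 [ 0.          0.          0.          1.        ]]
0.0188 [[ 9.09051814e-01  4.16682962e-01 -3.29136711e-04]
 [ 4.16683078e-01 -9.09051289e-01  9.82911791e-04]
 [ 1.10360445e-04 -1.03066344e-03 -9.99999463e-01]] 0.1
```

View pics/top0.png

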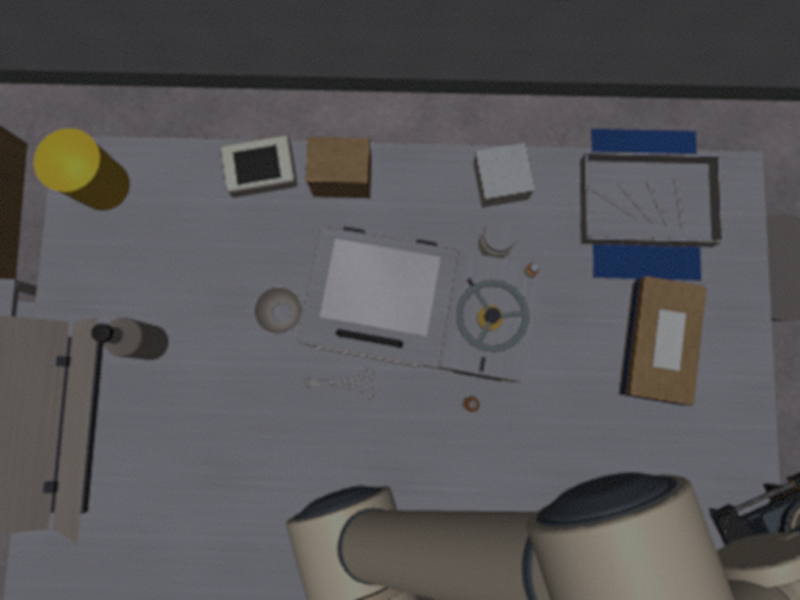

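View pics/scene0.png

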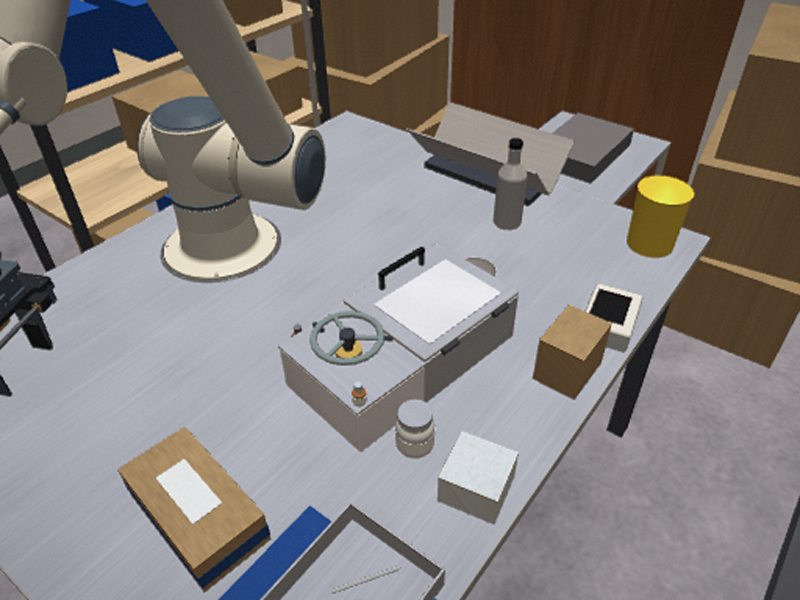

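The top view shows the wheel centre at about (492,316), the pointer at (471,282), the index at (483,364) and the handle running from (338,334) to (402,344). I'll enlarge crops for precise readings.

```bash
python3 - <<'E'
import cv2
from rig import arm
for n,(c,r) in dict(top=(187,140),scene=(175,152)).items():
    p=arm.snapshot(n)[r:r+120,c:c+160,::-1]
    p=cv2.convertScaleAbs(cv2.resize(p,(800,600),interpolation=cv2.INTER_CUBIC),alpha=1.6 if n=="top" else 1)
    cv2.imwrite(f"pics/{n}1.png",p)
E
```

```text
(no output)
```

View pics/top1.png

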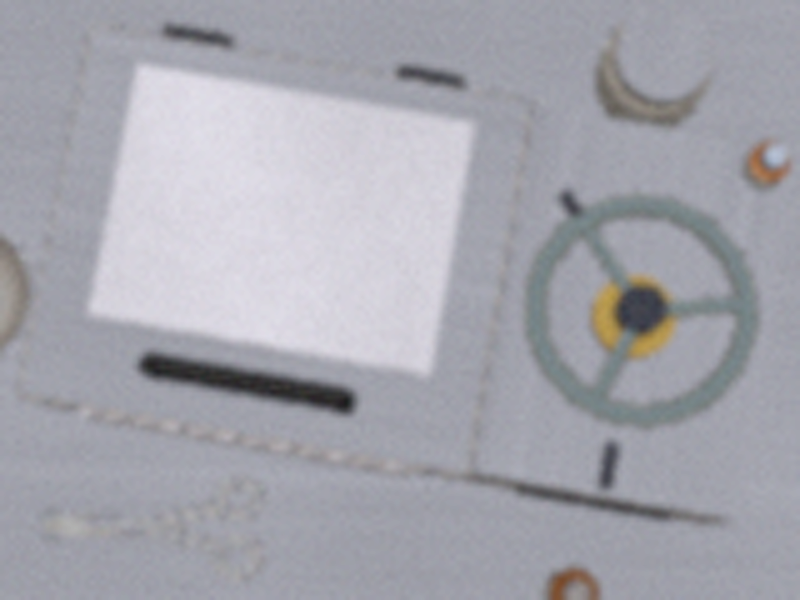

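View pics/scene1.png

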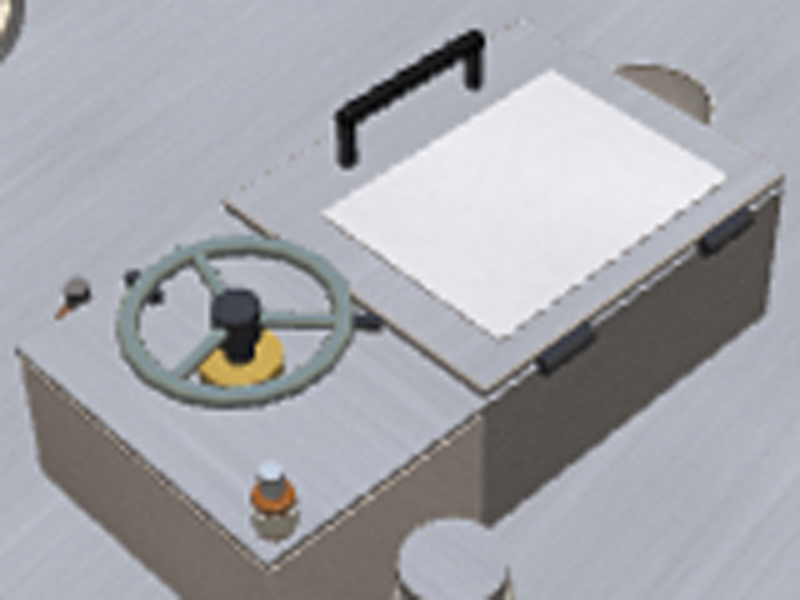

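Crop readings:
- **Top:** handle ends (142,364) and (354,401), rim centre (643,310), pointer tip (564,194), index (609,465).
- **Scene:** rim centre (235,321), pointer tip (383,322), deck corners (268,571) and (17,350), lid corners (225,205) and (487,390).

Next I'll fit the pose.

```bash
cat > h.py <<'E'
import numpy as np, cv2, json, os
from rig import arm
from scipy.optimize import least_squares
OFF=dict(top=(187,140),scene=(175,152))
def proj(n,P):
    c=arm.get_calibration(n);T=np.linalg.inv(c["cam_to_world"]);q=c["intrinsics"]@(T[:3,:3]@P+T[:3,3]);return q[:2]/q[2]
def full(n,u): return (np.array(u)+.5)/5-.5+OFF[n]
def Rz(a): return np.array([[np.cos(a),-np.sin(a),0],[np.sin(a),np.cos(a),0],[0,0,1]])
def w(p,P): return Rz(p[2])@np.array(P)+[p[0],p[1],0]
def ptr(q): a=q+.5416; return [-.005+.08*np.cos(a),-.21+.08*np.sin(a),.15]
if os.path.exists("fit.json"): S=np.array(json.load(open("fit.json")))
def grip_R(yaw):  # tool down, closing axis (tool y) at heading yaw
    y=np.array([np.cos(yaw),np.sin(yaw),0]);z=np.array([0,0,-1.]);return np.column_stack([np.cross(y,z),y,z])
E
python3 - <<'E'
from h import *
L=[("top",(-.085,.0535,.158),(145,364)),("top",(-.085,-.0535,.158),(351,401)),("top",(-.005,-.21,.15),(643,310)),
("top",(-.092,-.21,.118),(609,465)),("top",None,(564,194)),("scene",None,(383,323)),("scene",(-.005,-.21,.15),(235,321)),
("scene",(.11,-.29,.11),(268,571)),("scene",(-.11,-.29,.11),(17,350)),("scene",(-.114,-.132,.122),(224,204)),
("scene",(-.085,-.048,.158),(345,118)),("scene",(-.085,.048,.158),(476,42))]
f=lambda p:np.concatenate([proj(n,w(p,P or ptr(p[3])))-full(n,u) for n,P,u in L])
s=least_squares(f,[.5,-.05,-.15,.2],loss="soft_l1",x_scale=[.01,.01,.05,.1])
print(s.x,np.round(s.fun.reshape(-1,2),1).tolist())
json.dump(list(s.x),open("fit.json","w"))
p=s.x
print("wheel",w(p,(-.005,-.21,.15)),"handle",w(p,(-.085,0,.158)))
c=w(p,(-.005,-.21,0))
# IK check for rim grasps
q0=p[3];d=2.6-q0
for k in(60,180,300):
  for fl in(0,np.pi):
    out=[]
    for t in np.linspace(0,d,6):
        a=p[2]+q0+.5416+np.radians(k)+t
        j=arm.solve_ik(np.array([c[0]+.06*np.cos(a),c[1]+.06*np.sin(a),.1312]),grip_R(a+fl))
        out.append(None if j is None else np.round(j[[0,5]]).tolist())
    print(k,fl,out)
for a in np.radians([0,25,45]):
  b=np.arctan2(.048,-.195)-a
  P=w(p,(.11+.2008*np.cos(b),0,.11+.2008*np.sin(b)-.0188))
  for fl in(0,np.pi): print(np.degrees(a),P,arm.solve_ik(P,grip_R(p[2]+fl)))
E
```

```text
[ 0.60638845  0.03903644 -0.14926415  0.22739956] [[2.3, 0.0], [-1.2, -0.7], [0.2, -0.5], [0.8, -0.4], [-0.2, -0.5], [-0.2, -0.1], [0.3, -0.2], [-0.1, -1.0], [-0.6, -0.6], [-0.5, -1.0], [1.8, -1.0], [-2.0, 0.8]]
wheel [ 0.57021484 -0.16788497  0.15      ] handle [0.52233358 0.05167683 0.158     ]
60 0 [[-17.0, -112.0], [-19.0, -141.0], [-21.0, -171.0], [-24.0, 159.0], [-27.0, 129.0], [-28.0, 101.0]]
60 3.141592653589793 [[-17.0, 68.0], [-19.0, 39.0], [-21.0, 9.0], [-24.0, -21.0], [-27.0, -51.0], [-28.0, -79.0]]
180 0 [[-27.0, 117.0], [-28.0, 89.0], [-27.0, 63.0], [-26.0, 37.0], [-23.0, 12.0], [-21.0, -12.0]]
180 3.141592653589793 [[-27.0, -63.0], [-28.0, -91.0], [-27.0, -117.0], [-26.0, -143.0], [-23.0, -168.0], [-21.0, 168.0]]
300 0 [[-22.0, 2.0], [-20.0, -23.0], [-18.0, -48.0], [-17.0, -74.0], [-16.0, -101.0], [-18.0, -129.0]]
300 3.141592653589793 [None, [-20.0, 157.0], [-18.0, 132.0], [-17.0, 106.0], [-16.0, 79.0], [-18.0, 51.0]]
0.0 [0.52235357 0.05167382 0.13919502] [-8.70091193e-01  2.55511884e+01  9.63381058e+01 -2.54444375e-14
  5.81107058e+01  7.68211444e+00]
0.0 [0.52235357 0.05167382 0.13919502] [-8.70091193e-01  2.55511884e+01  9.63381058e+01 -2.54444375e-14
  5.81107058e+01 -1.72317886e+02]
25.0 [0.56047657 0.04594079 0.21710028] [-1.39787520e+00  2.30490569e+01  8.58400010e+01 -2.54444375e-14
  7.11109422e+01  7.15433043e+00]
25.0 [0.56047657 0.04594079 0.21710028] [-1.39787520e+00  2.30490569e+01  8.58400010e+01 -2.54444375e-14
  7.11109422e+01 -1.72845670e+02]
45.0 [0.61238708 0.03813435 0.26300914] [-2.01096618e+00  2.49857835e+01  7.48569967e+01 -2.54444375e-14
  8.01572198e+01  6.54123945e+00]
45.0 [0.61238708 0.03813435 0.26300914] [-2.01096618e+00  2.49857835e+01  7.48569967e+01 -2.54444375e-14
  8.01572198e+01 -1.73458761e+02]
```

```bash
cat >> h.py <<'E'
def rim(a,z=.1312,r=.06,c=None):
    c=w(S,(-.005,-.21,0)) if c is None else c
    return np.array([c[0]+r*np.cos(a),c[1]+r*np.sin(a),z])
def st(m=""): print(m,round(arm.current_t(),2),np.round(arm.current_force(),1),np.round(arm.current_torque(),2),"w",round(arm.current_width(),4),"g",round(arm.current_grasp_force(),1),np.round(arm.current_ee_pos(),4))
E
python3 - <<'E'
from h import *
a=S[2]+S[3]+.5416+np.pi/3;R=grip_R(a+np.pi)
arm.grip(.04);st("open")
arm.move_to(rim(a,.24),R);st("above")
arm.move_l(rim(a),R,feed=.1);st("down")
p=arm.snapshot("scene")[140:260,175:335,::-1];cv2.imwrite("pics/s2.png",cv2.resize(p,(800,600),interpolation=cv2.INTER_CUBIC))
E
```

```text
open 1.1 [0.1 0.3 0.1] [-0.03 -0.    0.02] w 0.0402 g 0.0 [ 0.2604 -0.5682  0.2139]
above 3.09 [-0.2  0.8  0. ] [-0.01  0.05  0.02] w 0.0397 g 0.0 [ 0.5644 -0.1089  0.24  ]
down 4.33 [ 0.1 -0.2  0.5] [ 0.03  0.03 -0.02] w 0.0401 g 0.0 [ 0.5648 -0.1083  0.1318]
```

View pics/s2.png

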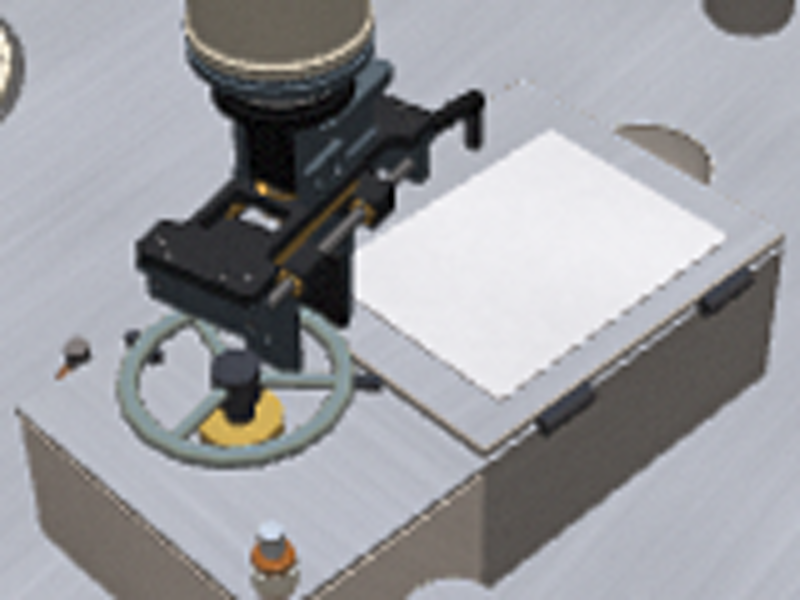

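The fingers straddle the rim cleanly: inner finger at (285,340), outer finger at (335,300). Next I'll grip and turn, watching the force.

```bash
python3 - <<'E'
from h import *
arm.grip(0.0);st("grip")
a0=S[2]+S[3]+.5416+np.pi/3;d=2.6-S[3];n=14
for i in range(1,n+1):
    a=a0+d*i/n
    arm.move_l(rim(a),grip_R(a+np.pi),feed=.04)
    st(i)
    if np.linalg.norm(arm.current_force())>30: print("STOP");break
E
```

```text
grip 4.92 [-1.4 -3.   2.6] [-0.46  0.32 -0.25] w 0.0125 g 27.3 [ 0.5644 -0.1083  0.1313]
1 5.33 [-2.6 -1.8  4.1] [-0.39  0.68 -0.12] w 0.0125 g 28.8 [ 0.5543 -0.1101  0.1313]
2 5.72 [-4.3 -0.8  5.8] [-0.18  0.67 -0.11] w 0.0125 g 28.8 [ 0.545  -0.1134  0.1312]
3 6.12 [-3.7  0.1  7.3] [ 0.04  0.68 -0.09] w 0.0127 g 28.9 [ 0.5362 -0.1183  0.1312]
4 6.53 [-3.6  0.   6.2] [ 0.08  0.63 -0.  ] w 0.0127 g 29.0 [ 0.5284 -0.1248  0.1313]
5 6.92 [-4.   1.2  6.4] [0.17 0.55 0.1 ] w 0.0122 g 29.1 [ 0.5218 -0.1324  0.1312]
6 7.33 [-2.8  1.3  6.8] [0.23 0.5  0.09] w 0.0126 g 29.2 [ 0.5167 -0.1411  0.1312]
7 7.72 [-3.3  2.2  5.7] [0.28 0.43 0.13] w 0.0124 g 29.6 [ 0.5131 -0.1506  0.1313]
8 8.12 [-2.   2.2  5.7] [0.35 0.28 0.28] w 0.0122 g 29.7 [ 0.5111 -0.1605  0.1312]
9 8.53 [-0.1  3.5  5.5] [ 0.58 -0.05  0.3 ] w 0.0127 g 29.9 [ 0.5109 -0.1706  0.1313]
10 8.93 [1.2 4.8 6. ] [ 0.81 -0.21  0.35] w 0.0123 g 30.1 [ 0.5124 -0.1805  0.1313]
11 9.32 [2.2 7.  5.1] [ 1.1  -0.55  0.46] w 0.0123 g 30.2 [ 0.5156 -0.1901  0.1313]
12 9.72 [4.  8.8 4.6] [ 1.55 -0.65  0.42] w 0.0123 g 30.2 [ 0.5204 -0.1988  0.1313]
13 10.12 [ 3.4 11.1  5.2] [ 1.95 -0.73  0.41] w 0.0126 g 30.1 [ 0.5265 -0.2066  0.1313]
14 10.53 [ 3.3 13.5  7.5] [ 2.3  -0.71  0.47] w 0.0126 g 30.0 [ 0.5338 -0.2132  0.1313]
```

```bash
python3 - <<'E'
from h import *
arm.grip(.04);st("rel")
a=S[2]+2.6+.5416+np.pi/3
arm.move_l(rim(a,.25),feed=.15)
H=w(S,(-.085,0,0));H[2]=.25
arm.grip(.05)
arm.move_to(H,grip_R(S[2]));st("above handle")
ims=[]
for n,(c,r) in dict(top=(280,170),scene=(180,185)).items():
    p=arm.snapshot(n)[r:r+75,c:c+75,::-1]
    ims.append(cv2.convertScaleAbs(cv2.resize(p,(400,400),interpolation=cv2.INTER_CUBIC),alpha=1.6 if n=="top" else 1))
    for q in (2.5,2.6,2.7): print(n,q,(proj(n,w(S,ptr(q)))-[c,r]+.5)*400/75)
    print("idx",(proj(n,w(S,(-.092,-.21,.118)))-[c,r]+.5)*400/75,"ctr",(proj(n,w(S,(-.005,-.21,.15)))-[c,r]+.5)*400/75)
cv2.imwrite("pics/v.png",np.hstack(ims))
E
```

```text
rel 11.12 [-0.7 -0.4  0.2] [ 0.07 -0.14  0.01] w 0.04 g 0.0 [ 0.5328 -0.2149  0.1312]
above handle 13.86 [ 0.5 -0.6  0.5] [-0.04 -0.09 -0.04] w 0.0498 g 0.0 [0.5225 0.0513 0.25  ]
top 2.5 [152.43509044 314.84540324]
top 2.6 [167.41656753 318.28506545]
top 2.7 [182.64630919 320.21605638]
idx [158.35196871 334.25120355] ctr [191.35120294 168.57175528]
scene 2.5 [141.14514516  84.04253813]
scene 2.6 [128.93593393  90.77894504]
scene 2.7 [117.5775453   98.28857999]
idx [126.48975141 127.7691641 ] ctr [225.88162968 165.91150779]
```

View pics/v.png

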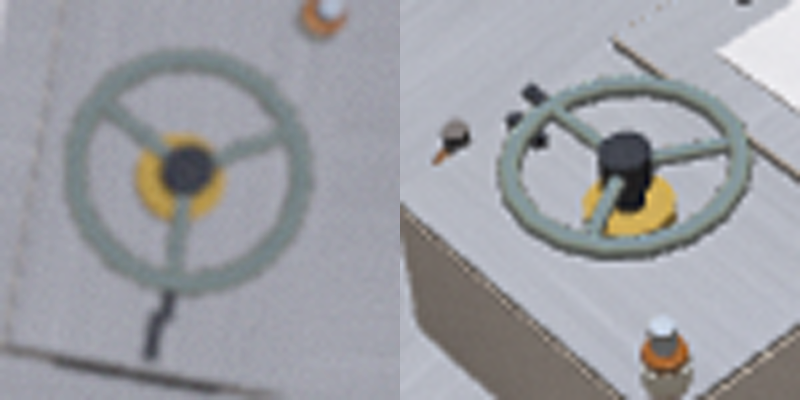

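The pointer tip is at (167,316) in the top half and (127,90) in the scene half. The prediction for 2.6 is (167,318) and (129,91), so the vent is set. Next is the lid.

```bash
cat >> h.py <<'E'
def hand(a):
    b=np.arctan2(.048,-.195)-a
    return w(S,(.11+.20082*np.cos(b),0,.11+.20082*np.sin(b)-arm.grip_depth))
E
python3 - <<'E'
from h import *
R=grip_R(S[2])
arm.move_l(hand(0),R,feed=.1);st("down")
arm.grip(0.0);st("grip");arm.sleep(.3);st("settled")
if arm.current_width()>.011:
  n=10
  for i in range(1,n+1):
    arm.move_l(hand(np.radians(45)*i/n),R,feed=.04);st(i)
    if np.linalg.norm(arm.current_force())>40: print("STOP");break
p=arm.snapshot("scene")[100:250,170:370,::-1];cv2.imwrite("pics/lid.png",cv2.resize(p,(800,600),interpolation=cv2.INTER_CUBIC))
E
```

```text
down 15.22 [-1.4  0.3  0.6] [-0.04 -0.1  -0.02] w 0.0501 g 0.0 [0.5227 0.0517 0.1397]
grip 15.87 [-5.8  0.9  5.7] [ 0.11  0.98 -0.03] w 0.0129 g 30.0 [0.5216 0.0518 0.1392]
settled 16.17 [-4.9  1.8  5.6] [ 0.22  0.95 -0.08] w 0.0139 g 30.0 [0.5216 0.0518 0.1392]
1 16.71 [-7.   1.2 -2.7] [ 0.26  1.27 -0.05] w 0.0133 g 30.0 [0.5258 0.0511 0.1546]
2 17.25 [-8.8  1.9 -0.5] [ 0.3   1.58 -0.11] w 0.013 g 30.0 [0.5311 0.0503 0.1693]
3 17.79 [-10.7   2.4   1.3] [ 0.38  1.9  -0.09] w 0.0133 g 30.0 [0.5373 0.0494 0.1836]
4 18.33 [-14.5   2.2   4.3] [ 0.44  2.42 -0.11] w 0.0132 g 30.0 [0.5446 0.0482 0.1973]
5 18.88 [-16.9   3.5   8. ] [ 0.45  3.06 -0.09] w 0.0134 g 30.0 [0.5529 0.047  0.2104]
6 19.42 [-21.9   2.9  12.9] [ 0.46  3.96 -0.09] w 0.0131 g 30.0 [0.5622 0.0456 0.223 ]
7 19.96 [-26.4   3.7  20.9] [ 0.57  4.89 -0.02] w 0.013 g 30.0 [0.5725 0.044  0.235 ]
8 20.5 [-24.4   1.5  24.3] [ 0.33  4.42 -0.09] w 0.0134 g 30.0 [0.5848 0.0422 0.2462]
9 21.04 [-19.9   0.6  22.1] [ 0.21  3.57 -0.09] w 0.0133 g 30.0 [0.598  0.0402 0.2562]
10 21.58 [-13.6   0.1  17.5] [ 0.07  2.45 -0.01] w 0.013 g 30.0 [0.6119 0.0381 0.2649]
```

View pics/lid.png

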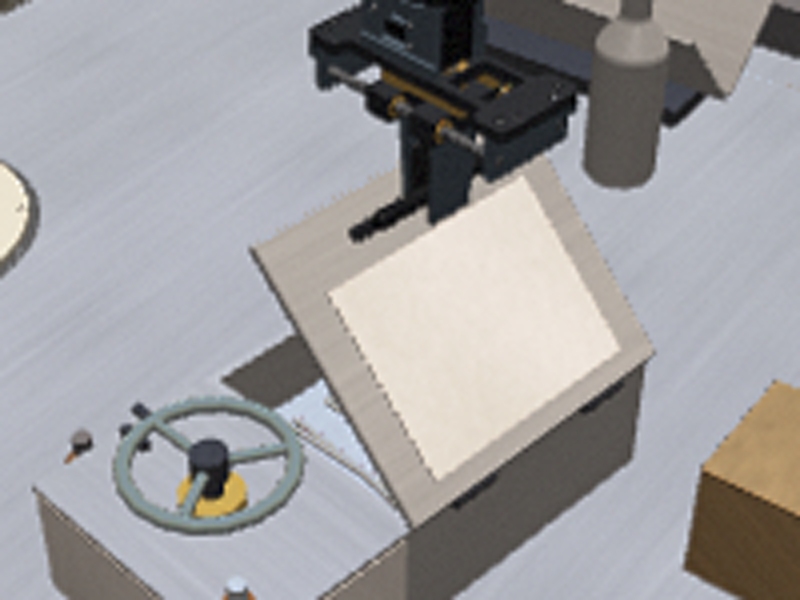

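The lid is open with the bar still between the pads. The vent is unchanged: the pointer at (140,410) sits in line with the index at (130,438). I'll estimate the lid angle two ways.

```bash
python3 - <<'E'
from h import *
def lp(a,f,u,y): # lid point: f in front of hinge, u above, at y
    return w(S,(.11-f*np.cos(a)+u*np.sin(a)*1,y,.11+f*np.sin(a)+u*np.cos(a)))
def px(u): return (np.array(u)+.5)/4-.5+[170,100]
for u,y in(((251,248),-.132),((545,159),.132)):
    for up in(.012,):
        s=least_squares(lambda a:proj("scene",lp(a[0],.224,up,y))-px(u),[.78]);print("img",np.degrees(s.x),s.fun)
e=np.array(arm.current_ee_pos())-arm.current_tool_rot()@[0,0,arm.grip_depth]
l=Rz(S[2]).T@(e-[S[0],S[1],0])
print("local",l,"ang",np.degrees(np.arctan2(l[2]-.11,.11-l[0])-np.arctan2(.048,.195)),"r",np.hypot(l[2]-.11,.11-l[0]))
st()
ims=[]
for c,r in((225,130),(170,140)):
  pass
p=arm.snapshot("scene")
a=cv2.resize(p[140:180,215:255,::-1],(400,400),interpolation=cv2.INTER_CUBIC);b=cv2.resize(p[125:165,285:325,::-1],(400,400),interpolation=cv2.INTER_CUBIC)
cv2.imwrite("pics/c.png",np.hstack([a,b]))
for d in(43,45,47):
  print(d,(proj("scene",lp(np.radians(d),.224,.012,-.132))-[215,140]+.5)*10,(proj("scene",lp(np.radians(d),.224,.012,.132))-[285,125]+.5)*10)
E
```

```text
img [44.50158178] [-0.18467778 -0.37909636]
img [45.0222771] [ -7.57110093 -15.52372421]
local [ 5.52967473e-03 -1.42791683e-04  2.83686819e-01] ang 45.144996765931545 r 0.2026848788157061
 21.63 [-12.3  -0.   18.1] [ 0.04  2.38 -0.07] w 0.0133 g 30.0 [0.6118 0.0381 0.2649]
43 [167.17811914 222.51431996] [122.82489676   1.44665157]
45 [180.21172387 215.88249852] [137.86816503  -6.40387187]
47 [193.8885253  210.07433626] [153.48772163 -13.52410335]
```

View pics/c.png

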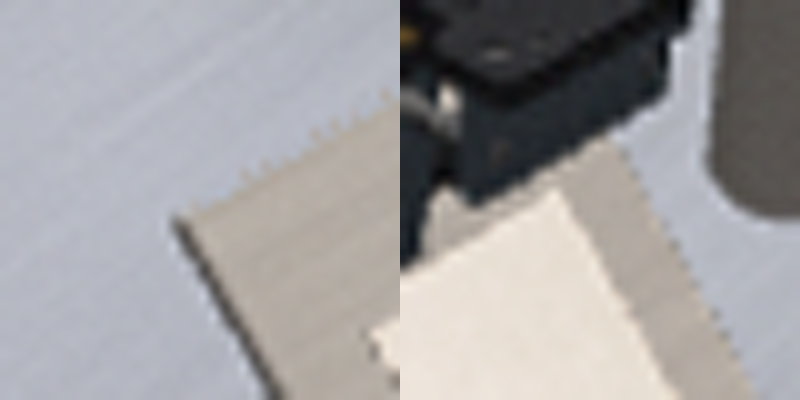

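The left crop shows the lid corner at about (178,217), which gives roughly 44.7°. The kinematics give 45.1°. I'll ease off the radial push slightly, confirm everything is still, and hand in.

```bash
python3 - <<'E'
from h import *
a=np.radians(45.1);t=hand(a);g=t+[0,0,arm.grip_depth]
h=w(S,(.11,0,.11));u=(g-h)/np.linalg.norm(g-h)
arm.move_l(t+.0015*u,grip_R(S[2]),feed=.02);arm.sleep(.8);st()
e=np.array(arm.current_ee_pos())-arm.current_tool_rot()@[0,0,arm.grip_depth]
l=Rz(S[2]).T@(e-[S[0],S[1],0])
ang=np.degrees(np.arctan2(l[2]-.11,.11-l[0])-np.arctan2(.048,.195));dq=np.abs(arm.current_dq()).max()
print(ang,dq)
if abs(ang-45)<1 and arm.current_grasp_force()>20: print(arm.sign_off())
E
```

```text
22.73 [-5.4 -1.   4.4] [-0.23  1.06 -0.02] w 0.0134 g 30.0 [0.6117 0.0381 0.265 ]
45.133571959344884 0.09101620657289072
the job is handed in; nothing more can be done
None
```

I turned the vent anticlockwise to the index, then opened the lid; the gripper is holding it still at about 45° (44.7° from the image, 45.1° from the arm pose), and the job was handed in at about 23 s.

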